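# Free the lid-stay pawl of a test kiln and push the lid shut

### The job

The small test kiln on the bench has been standing with its lid propped open on the toothed stay, and it has to be closed for firing. With the fingertips, press down the red thumb pad of the pawl until the pawl throws over clear of the teeth and stays off by itself, then push the lid down, without slamming it, until it is fully shut, and take the hand away. Do not lift the lid or force it against the teeth, and leave the pawl thrown off and everything else on the bench where it stands.

Things in the scene. Friction and masses are not known exactly. Their poses are not given: they have to be found in the camera images.
- kiln: Small square test kiln, fixed: aluminium-clad firebrick box 280 x 280 mm, rim 180 mm above the bench, lid on top. Origin: centre of its underside, on the bench. x points from its front (towards the robot, wooden grip bar) to the hinge at its back, y to its left side, which carries stay and pawl, z up. Black controller box on its right side, reaching 59 mm out, 153 mm high.
- kiln_lid (a joint): Lid angle, rad: 0 = fully shut, flush on the rim; grows as the front rises; starts at 0.22 to 0.34. It turns about a line parallel to the kiln's y, 144 mm behind the kiln's centre, 180 mm up. Spring-balanced and stiff, it stays at any angle; near its front edge 3 to 8 N push it down. Pawl engaged, it sinks to the next tooth at most (0.06 rad), then stops dead; rising, the teeth click past.
- lid_press (a point): Point on the flat aluminium top of the lid (280 x 280 mm, 50 mm thick), on its centre line, 35 mm behind its front edge: 249 mm in front of the hinge line and, shut, 51.5 mm above it. Axes move with the lid: x to the back, z out of the top; shut, parallel to the kiln's. A wooden bar grip 130 mm long, 20 mm thick, stands 32 mm in front of the lid's front face.
- pawl (a joint): Pawl angle, rad: 0 = nose home between two teeth, up to 0.17 = still engaged, on a tooth's slope; grows as the red pad goes down; 0.65 = thrown off, at its stop. An over-centre spring holds it at either end: the pad needs 2 to 5 N at first (more if the lid is pressed onto the pawl), then less, and beyond about 0.3 it snaps over and stays off.
- pawl_pad (a point): Centre of the top face of the red thumb pad, 32 mm along the kiln's x, 34 mm along y, 6 mm thick, left of the kiln: 67 mm out from the side faces of kiln and lid, 123 mm in front of the kiln's centre. About 124 to 136 mm above the bench when engaged (sloping up to the front by 0.2 to 0.33 rad), 92 mm when thrown off (sloping down 0.33 rad), almost straight below.
- pawl_pivot (a point): Axis of the stud on which the pawl swings, parallel to the kiln's y, 111 mm above the bench and 64 mm behind the pad, which moves about it on a 68 mm arm; this point lies on the kiln's side in the plane of the toothed stay, 12 mm out from the left wall.
- brush_pot: Bystander: dark green fluted cup, 74 mm wide, 95 mm tall, with brushes reaching 180 mm. Origin: centre of its underside.
- bisque_bowl: Bystander: pink bisque bowl, 124 mm wide, 55 mm tall, standing to the left of the kiln. Origin: centre of its underside.
- mug: Bystander: grey-blue mug, 80 mm wide, 88 mm tall, handle along its y. Origin: centre of its underside.
- glaze_jar: Bystander: dark closed glaze jar, 68 mm wide, 85 mm tall, paper label. Origin: centre of its underside.
- kiln_post: Bystander: cream tubular kiln post, 38 mm wide, 65 mm tall, standing upright to the left of the kiln, about 65 to 110 mm from the point below the pad. Origin: centre of its underside.
- throwing_bat: Bystander: round wooden bat lying flat, 110 mm wide, 12 mm thick. Origin: centre of its underside.
- loop_tool: Bystander: wooden-handled loop tool lying flat, 160 mm long along its x, 12 mm thick. Origin: on its underside near the middle.

How it is judged:
By the outcome, as a careful person would: the job done as asked, in the order asked, and still so for the second after the job is handed in, with the robot touching nothing.
It also fails if it takes over 45 s, if anything falls off the work surface, if the arm or the gripper's body presses on something with over 40 N, if the wrist force passes 120 N, or if a joint passes its speed limit or range.

### The arm

A 6-joint arm with a two-finger parallel gripper is mounted at the origin on the work surface. World frame = base frame: x ahead of the robot, y to its left, z up, the work surface at z = 0. Lengths are in m, angles in rad, forces in N, time in s.
With the tool pointing down it reaches from about 0.325 to 0.775 m from the base axis. Payload 5.5 kg.
Tool frame: the origin (TCP) lies between the finger pads; the fingertips stand 8 mm ahead of it and the grasp point (between the pads) lies 11 mm behind it (tcp_to_tips is the distance from the TCP to the fingertips, in m); z points along the fingers, y is the line along which they close (so a half turn about z gives the same grasp; the last joint's range is limited). The gripper opens to 88 mm and grips with 3 to 60 N. Pads are 20 mm wide; open, the fingers measure 115 mm over their backs; the gripper's body (75 mm by 178 mm) begins 61 mm behind the grasp point.
Start: joints at [-1.374, 0.091, 1.231, -0, 1.82, -0.057], TCP at [0.151, -0.581, 0.231] pointing down, gripper open.
Joint ranges: [-2.87, 2.87], [-0.86, 2.18], [0.17, 2.46], [-1.51, 4.65], [0.06, 2.69], [-2.65, 2.65]. Speed limits (rad/s): [2.57, 2.57, 3.01, 3.14, 3.14, 3.14].

### API

Orientations are given as a unit quaternion [w, x, y, z].
In Python, from bench import * gives the robot as it stands. Calls block until the motion is done:
- move_to(position, orientation): joint-space move of the TCP to a pose.
- move_l(position, speed=0.15, orientation=None): straight line of the TCP; orientation=None keeps the orientation; speed is the mean speed in m/s.
- movej(angles): joint-space move.
- gripper_open() and close(): open the fingers fully, or close them until they stop; the grip force is fixed at half the most.
- hold(seconds).
- inverse_kinematics(position, orientation): joint angles nearest the present ones, or None.
- state(): the state.
- get_image(name): name is "scene" or "side" or "wrist"; returns a dict with "frame" (420x560x3 uint8, blue, green, red), "depth" (420x560 float32, m along the optical axis (not along the pixel's ray), 0 where there is no reading), "camera_matrix" (3x3 intrinsics, pixels), "view" (4x4, takes a point from world to camera coordinates). Camera axes: x right, y up, looking along -z (the intrinsics and any distortion apply to the point x, -y, -z); pixel columns grow to the right and rows downward; lengths in m; the calibration is good to about 2 mm. A picture is of the moment at which its call begins.
A pose or a line that the arm cannot do raises IKError and nothing moves.
- job_done(): hands the job in; it is judged then, once.
The state is a dict: "time": time; "joint_pos": joint angles; "dq": joint speeds; "joint_torque": joint torques, N m; "ee_pos": TCP position; "ee_rot": TCP orientation; "ft_force": force on the tool from outside, world axes, zero at the start; "moment": the same for the moment, N m; "finger_gap": finger opening in m; "finger_force": force on a finger pad.
Only numpy, scipy, OpenCV 4.12 (cv2) and the standard library are available. Lean on these libraries where they do the work, as an engineer would, in place of code of your own. Each camera call takes 0.05 s, during which the arm holds its last target. There are 200 camera calls.

## Working session

There is one attempt and no reset: what is moved stays moved. The work goes in short steps, each a Python script; the robot and the scene stay as the last script left them, time stands still between calls to the robot, and variables do not carry over. Pictures are saved under pics/ and viewed, at most 10 in all, crops included, and the job is handed in when it is done.

```bash
mkdir -p pics
cat > h.py <<'E'
from bench import *
import numpy as np, cv2
def cap(n,f):
    im=get_image(n); np.savez('pics/'+f+'.npz',**{k:im[k] for k in('frame','depth','camera_matrix','view')}); cv2.imwrite('pics/'+f+'.png',im['frame']); return im
def cloud(im):
    d=im['depth'];K=im['camera_matrix'];v,u=np.indices(d.shape)
    P=np.stack([(u-K[0,2])/K[0,0]*d,-(v-K[1,2])/K[1,1]*d,-d],-1)
    V=im['view']; return (P-V[:3,3])@V[:3,:3]
E
python3 - <<'E'
from h import *
a=cap('scene','s0');b=cap('side','d0')
cv2.imwrite('pics/both.png',cv2.resize(np.vstack([a['frame'],b['frame']]),(400,600)))
for im in(a,b):
    P=cloud(im);print(np.linalg.inv(im['view'])[:3,3])
    B,G,R=[im['frame'][...,i].astype(int) for i in range(3)]
    m=(R>120)&(R>2.2*G)&(R>2.2*B)&(im['depth']>0)
    n,l,s,c=cv2.connectedComponentsWithStats(m.astype('uint8'))
    for i in range(1,n):
        if s[i,4]>15:print(s[i],P[l==i].mean(0).round(4),P[l==i].min(0).round(3),P[l==i].max(0).round(3))
print(state())
E
```

```text
[1.39720207 0.03407775 0.84020102]
[312 210  13  10  93] [0.5419 0.102  0.1251] [ 0.376  0.085 -0.002] [0.563 0.136 0.132]
[400 344  13  13 140] [0.9244 0.2894 0.0583] [0.91  0.277 0.053] [0.938 0.302 0.065]
[0.07344696 0.64122213 0.86146562]
[249 229  15  11  86] [0.5409 0.1065 0.1294] [0.525 0.089 0.125] [0.557 0.123 0.134]
{'time': 0.1, 'joint_pos': array([-1.37365010e+00,  9.17958290e-02,  1.23175548e+00, -3.28509452e-05,
        1.81981112e+00, -5.66857489e-02]), 'dq': array([-0.0002005 , -0.00049894, -0.00344735, -0.00064157, -0.00023302,
        0.00027286]), 'joint_torque': array([ 2.96266553e-03, -4.47859919e+01, -4.07568383e+01,  7.00884475e-02,
        2.84555816e-02, -1.06563750e-04]), 'ee_pos': array([ 0.15061514, -0.58052572,  0.22961824]), 'ee_rot': array([-8.81589709e-04,  9.91957093e-01,  1.26571490e-01, -7.79780128e-05]), 'ft_force': array([-0.50105991, -0.37205717, -0.55657958]), 'moment': array([ 1.25734977e-05, -3.85487291e-02,  2.56824269e-02]), 'finger_force': 0.0, 'finger_gap': 0.0878547389538905}
```

View pics/s0.png

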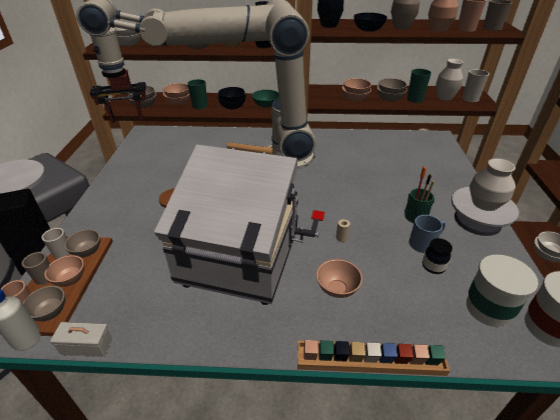

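View pics/d0.png

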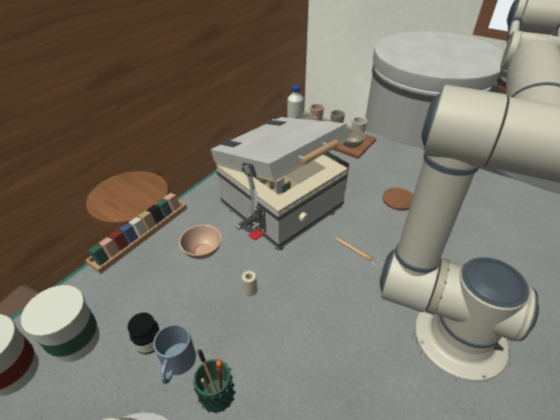

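The scene view shows the pad at about (318,215), with the post at (343,230) and the bowl at (339,278). The side view shows the pad at (256,235) and the post at (249,284). Next I fit the lid plane to get the kiln pose.

Run:
```python
import numpy as np,cv2
from h import cloud
a=dict(np.load('pics/s0.npz'));P=cloud(a)
q=P[165:205,195:275].reshape(-1,3);q=q[q[:,2]>.15]
for _ in range(4):
    c=q.mean(0);n=np.linalg.svd(q-c,full_matrices=False)[2][2];n*=np.sign(n[2]);r=(q-c)@n;q=q[abs(r)<.004]
yaw=np.arctan2(n[1],n[0]);th=np.arccos(n[2]);print('n',n,'yaw',yaw,'th',th,r.std(),len(q))
# lid top points
v,u=np.indices(a['depth'].shape)
m=(abs((P-c)@n)<.004)&(u>160)&(u<305)&(v>140)&(v<250)&(a['depth']>0)
nn,l,s,_=cv2.connectedComponentsWithStats(m.astype('uint8'));i=1+s[1:,4].argmax();L=P[l==i]
ex=np.array([np.cos(yaw),np.sin(yaw),0]);ey=np.array([-ex[1],ex[0],0]);lx=np.cross(ey,n)
e1=lx/np.linalg.norm(lx)
uv=np.c_[(L-c)@e1,(L-c)@ey].astype('f4')
rect=cv2.minAreaRect(uv);print('rect',rect,np.percentile(uv,[.5,99.5],axis=0))
cen=c+e1*rect[0][0]+ey*rect[0][1];print('lid top centre',cen)
yk=yaw
print('ex',ex)
# hinge: lid centre is 144 mm in front of hinge along e1, 51.5 above
H=cen+e1*.144-n*.0515;print('hinge',H)
K=H-ex*.144;print('kiln',K)
print('pad pred',K-ex*.123+ey*.207)
b=dict(np.load('pics/d0.npz'))
for im in(a,b):
    Q=cloud(im);B,G,R=[im['frame'][...,j].astype(int) for j in range(3)]
    m=(R>100)&(R>2*G)&(R>2*B)&(abs(Q[...,0]-.54)<.03)&(abs(Q[...,1]-.105)<.03)&(abs(Q[...,2]-.13)<.02)
    p=Q[m];print(len(p),p.mean(0),cv2.minAreaRect(p[:,:2].astype('f4')),p[:,2].min(),p[:,2].max())
# obstacles left of kiln
Q=np.vstack([cloud(a).reshape(-1,3),cloud(b).reshape(-1,3)])
for z0,z1 in((.03,.09),(.055,.07)):
    m=(Q[:,2]>z0)&(Q[:,2]<z1)&(Q[:,0]>.4)&(Q[:,0]<.8)&(Q[:,1]>.09)&(Q[:,1]<.35)
    g=np.unique((Q[m][:,:2]/.02).round().astype(int),axis=0)*.02;print(g.round(2).tolist())
```

```text
n [ 0.17646007 -0.0641489   0.98221523] yaw -0.3486789138432578 th 0.18887951921444393 0.0012215029941436515 318
rect ((0.0008688326925039291, -0.0062064677476882935), (0.08771082758903503, 0.30665114521980286), 19.968862533569336) [[-0.07441518 -0.14358456]
 [ 0.07729677  0.12991637]]
lid top centre [ 0.61655029 -0.12483906  0.28184337]
ex [ 0.93982489 -0.34165652  0.        ]
hinge [ 0.74039048 -0.16985894  0.20422207]
kiln [ 0.6050557  -0.1206604   0.20422207]
pad pred [0.56018014 0.1159071  0.20422207]
95 [0.54418018 0.10145009 0.12636735] ((0.5439884066581726, 0.10146903246641159), (0.032554853707551956, 0.03308679908514023), 79.71012878417969) 0.12111272368106248 0.1319274457228753
91 [0.5412936  0.10642999 0.12923937] ((0.543387234210968, 0.10520730912685394), (0.031597115099430084, 0.03386761248111725), 76.862548828125) 0.12325348847695575 0.1338793210782129
[[0.48, 0.18], [0.48, 0.2], [0.5, 0.16], [0.5, 0.18], [0.5, 0.2], [0.52, 0.16], [0.52, 0.18], [0.52, 0.2], [0.64, 0.14], [0.64, 0.16], [0.64, 0.18], [0.66, 0.12], [0.66, 0.14], [0.66, 0.16], [0.66, 0.18], [0.66, 0.2], [0.68, 0.1], [0.68, 0.12], [0.68, 0.18], [0.68, 0.2], [0.68, 0.22], [0.7, 0.1], [0.7, 0.12], [0.7, 0.2], [0.7, 0.22], [0.72, 0.1], [0.72, 0.12], [0.72, 0.2], [0.72, 0.22], [0.74, 0.1], [0.74, 0.12], [0.74, 0.14], [0.74, 0.18], [0.74, 0.2], [0.74, 0.22], [0.76, 0.12], [0.76, 0.14], [0.76, 0.16], [0.76, 0.18], [0.76, 0.2], [0.78, 0.14], [0.78, 0.16]]
[[0.48, 0.18], [0.48, 0.2], [0.5, 0.16], [0.5, 0.18], [0.5, 0.2], [0.52, 0.16], [0.52, 0.18], [0.52, 0.2], [0.64, 0.16], [0.64, 0.18], [0.66, 0.12], [0.66, 0.14], [0.66, 0.16], [0.66, 0.18], [0.66, 0.2], [0.68, 0.1], [0.68, 0.12], [0.68, 0.2], [0.68, 0.22], [0.7, 0.1], [0.7, 0.22], [0.72, 0.1], [0.72, 0.22], [0.74, 0.1], [0.74, 0.12], [0.74, 0.2], [0.74, 0.22], [0.76, 0.12], [0.76, 0.14], [0.76, 0.16], [0.76, 0.18], [0.76, 0.2], [0.78, 0.14], [0.78, 0.16]]
```

Run:
```python
import numpy as np,cv2
from h import cloud
from scipy.optimize import least_squares
a=dict(np.load('pics/s0.npz'));P=cloud(a)
reg=np.zeros(a['depth'].shape,'uint8');cv2.fillPoly(reg,[np.array([[203,155],[285,163],[255,215],[180,208]])],1)
q=P[(reg>0)&(a['depth']>0)];print(len(q),(reg>0).sum(),q.min(0),q.max(0))
f=lambda p:p[0]+p[1]*q[:,0]+p[2]*q[:,1]-q[:,2]
r=least_squares(f,[.3,0,0],loss='soft_l1',f_scale=.002);print('res',np.percentile(abs(r.fun),[50,90]))
p=r.x;n=np.array([-p[1],-p[2],1]);n/=np.linalg.norm(n);print('n',n,'yaw',np.arctan2(n[1],n[0]),'th',np.arccos(n[2]))
# lid corners: intersect rays with plane
K=a['camera_matrix'];V=a['view'];C=np.linalg.inv(V)[:3,3]
g=cv2.cvtColor(a['frame'],cv2.COLOR_BGR2GRAY)
cv2.imwrite('pics/lid.png',cv2.resize(a['frame'][135:305,155:355],(800,680),interpolation=cv2.INTER_CUBIC)[:600])
for u,v in((193,148),(297,157),(258,245),(167,230)):
    d=np.array([(u-K[0,2])/K[0,0],-(v-K[1,2])/K[1,1],-1])@V[:3,:3]
    t=(p[0]+p[1]*C[0]+p[2]*C[1]-C[2])/(d[2]-p[1]*d[0]-p[2]*d[1]);print((C+t*d).round(4))
```

```text
4439 4451 [ 0.51980682 -0.24686839  0.25110142] [0.70930909 0.00656787 0.31073578]
res [0.00096853 0.00234661]
n [ 0.30310738 -0.06556714  0.95069809] yaw -0.21303420355970587 th 0.3153170816807672
[ 0.4956 -0.2479  0.312 ]
[0.5404 0.0372 0.3173]
[ 0.7847 -0.0461  0.2337]
[ 0.742  -0.2667  0.2321]
```

View pics/lid.png

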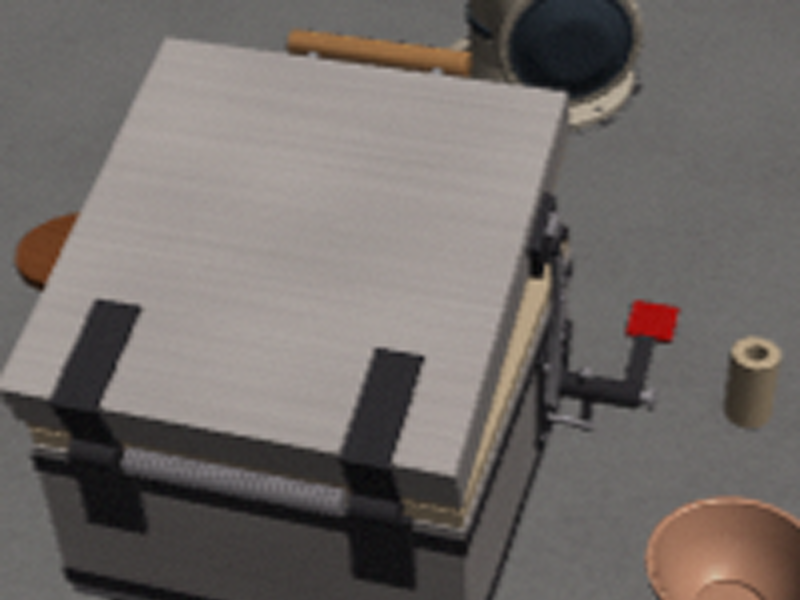

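```bash
cat >> h.py <<'E'
from scipy.spatial.transform import Rotation as Rn
def quat(y,z):
    z=z/np.linalg.norm(z);y=y-z*(y@z);y/=np.linalg.norm(y)
    q=Rn.from_matrix(np.c_[np.cross(y,z),y,z]).as_quat();return q[[3,0,1,2]]
def rd(v,k=4):return np.round(v,k).tolist()
E
python3 - <<'E'
from h import *
a=dict(np.load('pics/s0.npz'))
K=a['camera_matrix'];V=a['view'];C=np.linalg.inv(V)[:3,3]
n=np.array([.30310738,-.06556714,.95069809]);th=np.arccos(n[2])
P=cloud(a);reg=np.zeros(a['depth'].shape,'uint8');cv2.fillPoly(reg,[np.array([[203,155],[285,163],[255,215],[180,208]])],1)
c=np.median(P[reg>0]@n)
co=[]
for u,v in((197,145),(296.8,158),(270,254),(156,232)):
    d=np.array([(u-K[0,2])/K[0,0],-(v-K[1,2])/K[1,1],-1])@V[:3,:3];co.append(C+d*(c-C@n)/(d@n))
co=np.array(co);print(rd(co));print('sides',[rd(np.linalg.norm(co[i]-co[i-1])) for i in range(4)])
ey=(co[1]-co[0]+co[2]-co[3]);yaw=np.arctan2(-ey[0],ey[1]);print('yaw edges',yaw)
yaw=(yaw-.213)/2
pad=np.array([.5427,.104,.1278])
for yw in(yaw,):
    ex=np.array([np.cos(yw),np.sin(yw),0]);ey=np.array([-ex[1],ex[0],0])
    cen=co.mean(0);e1=ex*np.cos(th)-np.array([0,0,np.sin(th)])
    nn=ex*np.sin(th)+np.array([0,0,np.cos(th)])
    H=cen+e1*.144-nn*.0515;k=H-ex*.144
    print('yaw',yw,'hinge',rd(H),'kiln',rd(k),'padpred',rd(k-ex*.123+ey*.207))
    k2=pad+ex*.123-ey*.207;print('kiln from pad',rd(k2))
    q=quat(ex,np.array([0,0,-1.])-.12*ey);z=-(np.array([0,0,1.])+.12*ey);z/=np.linalg.norm(z)
    for h in(.45,.14,.095):print(inverse_kinematics(pad*[1,1,0]+[0,0,h]-z*.008,q))
E
```

```text
[[0.4856, -0.2385, 0.3158], [0.5436, 0.0367, 0.3163], [0.8067, -0.0175, 0.2287], [0.7466, -0.2925, 0.2289]]
sides [0.2804, 0.2812, 0.2825, 0.2815]
yaw edges -0.21164061061085013
yaw -0.21232030530542506 hinge [0.7638, -0.1534, 0.1788] kiln [0.6231, -0.1231, 0.1788] padpred [0.5465, 0.1052, 0.1788]
kiln from pad [0.6193, -0.1243, 0.1278]
[ 0.19691393  0.19735768  0.69655722 -0.1458198   2.29009847  0.31538891]
[ 0.19691393  0.01048061  1.46432249 -0.11065724  1.71363515  0.39603448]
[ 0.19691393  0.02448895  1.5300944  -0.10974812  1.63433834  0.4048533 ]
```

```bash
cat > g.py <<'E'
from h import *
yaw=-.2123;ex=np.array([np.cos(yaw),np.sin(yaw),0]);ey=np.array([-ex[1],ex[0],0]);up=np.array([0,0,1.])
H=np.array([.7625,-.1538,.1795]);pad=np.array([.5445,.1048,.1278])
zt=-(up+.12*ey);zt/=np.linalg.norm(zt);qp=quat(ex,zt)
def padpose(h):return np.r_[pad[:2],h]-zt*.008
E
python3 - <<'E'
from g import *
s=state()
move_l(s['ee_pos']+[0,0,.22],.25); close()
move_to(padpose(.45),qp); move_l(padpose(.17),.2); move_l(padpose(.142),.08)
f0=state()['ft_force'];print(rd(f0,2),state()['time'])
for h in np.arange(.138,.0949,-.004):
    move_l(padpose(h),.04);s=state();f=s['ft_force']-f0;print(round(h,3),rd(s['ee_pos']),rd(f,1))
    if f[2]>22:break
print(s['time']);cap('scene','s1');b=cap('side','d1')
cv2.imwrite('pics/d1c.png',cv2.resize(b['frame'][100:310,170:390],None,fx=2.7,fy=2.7))
E
```

```text
[1.07, 0.27, -0.6] 7.3083
0.138 [0.5447, 0.1057, 0.146] [-1.2, -0.3, 1.4]
0.134 [0.5446, 0.1057, 0.1417] [-0.9, -0.4, 1.0]
0.13 [0.5447, 0.1057, 0.1377] [-1.2, 0.4, 1.0]
0.126 [0.5446, 0.1057, 0.1336] [0.5, -0.6, 0.8]
0.122 [0.5445, 0.1057, 0.1294] [-0.3, -0.7, 0.1]
0.118 [0.5445, 0.1057, 0.1254] [-1.5, -0.9, 1.8]
0.114 [0.5445, 0.1057, 0.1215] [-0.7, -0.6, 0.9]
0.11 [0.5445, 0.1057, 0.1175] [-0.5, -0.3, -0.2]
0.106 [0.5445, 0.1057, 0.1135] [-0.3, 0.7, 0.2]
0.102 [0.5445, 0.1057, 0.1095] [-0.9, -0.3, 0.9]
0.098 [0.5445, 0.1057, 0.1055] [-0.4, -0.2, 0.4]
10.0583
```

View pics/d1c.png

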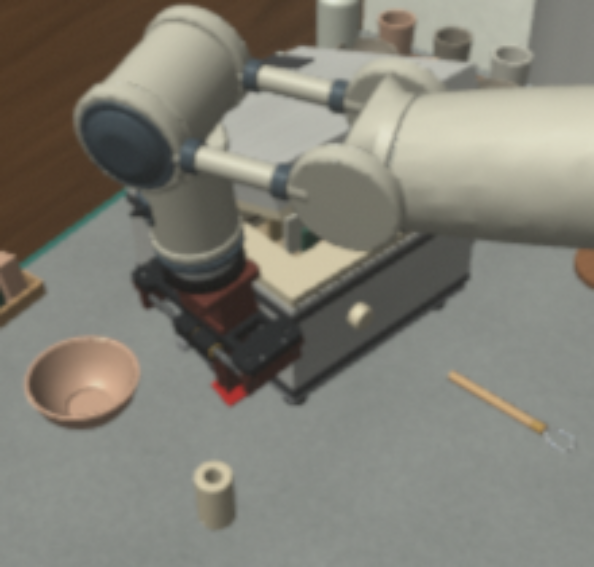

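The red pad sits under the fingertips at crop pixel (230,392), and the bystanders haven't moved. Force was low throughout, so I check the pad height before retracting.

```bash
cat >> g.py <<'E'
def padz():
    for c,t in(('scene','sx'),('side','dx')):
        im=cap(c,t);Q=cloud(im);B,G,R=[im['frame'][...,j].astype(int) for j in range(3)]
        m=(R>90)&(R>2*G)&(R>2*B)&(np.linalg.norm(Q[...,:2]-pad[:2],axis=2)<.035)&(Q[...,2]>.07)&(Q[...,2]<.16)
        p=Q[m];print(c,len(p),rd(p.mean(0)) if len(p) else '',rd(np.percentile(p[:,2],[5,95])) if len(p) else '')
E
python3 - <<'E'
from g import *
padz();move_l(padpose(.2),.15);print(state()['time']);padz();move_l(padpose(.43),.25);padz()
E
```

```text
scene 36 [0.5501, 0.1005, 0.0927] [0.0877, 0.096]
side 51 [0.541, 0.1129, 0.0922] [0.0876, 0.0971]
11.0917
scene 50 [0.5463, 0.1014, 0.0913] [0.0867, 0.0965]
side 109 [0.5439, 0.1063, 0.0934] [0.0892, 0.0978]
scene 50 [0.5458, 0.1015, 0.0909] [0.0859, 0.0957]
side 108 [0.5438, 0.1062, 0.0935] [0.0885, 0.0989]
```

The pad rests at 0.092 m, so the pawl is thrown off and stays off. Next is the lid.

```bash
cat >> g.py <<'E'
def lid(th,gap=0):
    e1=ex*np.cos(th)-up*np.sin(th);n=ex*np.sin(th)+up*np.cos(th)
    return H-e1*.249+n*(.0515+.008+gap),quat(ex,-n)
E
python3 - <<'E'
from g import *
for t in(.315,.15,0):print(inverse_kinematics(*lid(t)) is not None)
p,q=lid(.315,.08);move_to(p,q);move_l(lid(.315,.012)[0],.15)
f0=state()['ft_force'];print(rd(f0,1),state()['time'])
for t in list(np.arange(.34,.03,-.02))+list(np.arange(.03,-.03,-.005)):
    p,q=lid(t);move_l(p,.04 if t>.031 else .015,orientation=q);s=state();f=s['ft_force']-f0
    print(round(t,3),rd(s['ee_pos']-p),rd(f,1),round(s['time'],1))
    if f[2]>(25 if t>.04 else 16):break
cap('scene','s2');b=cap('side','d2')
E
```

```text
True
True
True
[-0.9, -0.6, 0.8] 13.8667
0.34 [0.0005, -0.0, -0.0006] [0.6, 0.7, -1.0] 14.2
0.32 [-0.0001, -0.0001, 0.0004] [1.1, 0.6, -1.4] 14.4
0.3 [-0.0002, 0.0, 0.0004] [0.9, 0.8, 1.5] 14.7
0.28 [-0.0001, 0.0, 0.0006] [0.4, 1.6, 4.1] 15.0
0.26 [-0.0001, 0.0, 0.0005] [0.2, 1.1, 4.2] 15.3
0.24 [-0.0002, 0.0, 0.0003] [-1.0, 1.9, 5.4] 15.5
0.22 [-0.0002, 0.0, 0.0002] [-1.4, 1.6, 5.5] 15.8
0.2 [-0.0002, 0.0001, 0.0001] [-1.9, 0.5, 3.8] 16.1
0.18 [-0.0001, 0.0, 0.0] [-1.7, 0.9, 4.5] 16.4
0.16 [-0.0, 0.0, -0.0] [-1.2, 1.4, 4.4] 16.6
0.14 [-0.0, 0.0, -0.0] [-1.5, 0.2, 4.2] 16.9
0.12 [0.0, 0.0, -0.0001] [-1.8, 0.5, 4.0] 17.2
0.1 [0.0, -0.0, -0.0001] [-2.5, 1.3, 3.5] 17.5
0.08 [0.0, 0.0, -0.0001] [-1.4, 0.6, 2.4] 17.7
0.06 [0.0001, 0.0, -0.0001] [-0.5, 1.6, 3.7] 18.0
0.04 [0.0001, 0.0, -0.0001] [0.1, 1.2, 3.0] 18.3
0.03 [0.0002, -0.0, 0.0002] [-0.9, 0.2, 4.1] 18.6
0.025 [0.0002, -0.0, 0.0003] [-1.1, 1.6, 4.6] 18.9
0.02 [0.0002, -0.0, 0.0002] [-1.5, 1.6, 4.3] 19.1
0.015 [0.0002, -0.0, 0.0003] [-1.6, 1.7, 4.4] 19.4
0.01 [0.0002, -0.0, 0.0003] [-1.1, 1.6, 3.8] 19.6
0.005 [0.0002, -0.0, 0.0003] [-1.0, 1.8, 3.7] 19.9
-0.0 [0.0002, 0.0, 0.0003] [-1.8, 1.0, 4.4] 20.1
-0.005 [0.0002, 0.0, 0.0004] [-0.7, 0.7, 5.4] 20.4
-0.01 [0.0004, -0.0, 0.0014] [-1.0, 0.3, 7.7] 20.6
-0.015 [0.0006, -0.0001, 0.0024] [-2.4, 2.1, 10.5] 20.9
-0.02 [0.0008, -0.0001, 0.0034] [-3.1, 1.1, 14.2] 21.1
-0.025 [0.0009, -0.0002, 0.0045] [-3.1, 2.1, 17.9] 21.4
```

View pics/d2.png

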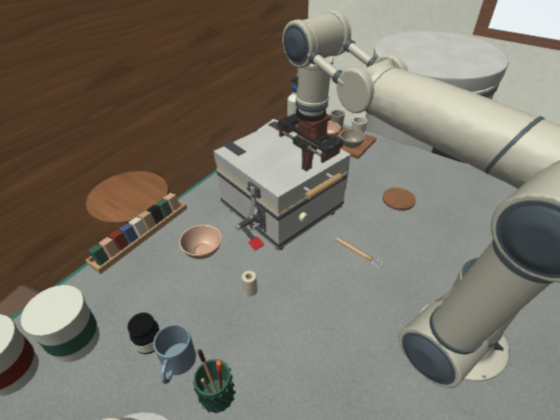

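The lid is down on the rim at about (285,170), the red pad is still down at (256,243), and the bystanders are unmoved. I retract, check the lid angle and pad height, and hand in.

Run:
```python
from g import *
move_l(lid(-.02,.03)[0],.08);move_l(lid(0,.2)[0],.2)
s=state();move_l(s['ee_pos']-.13*ex*[1,1,0] ,.2);hold(.3)
padz();im=cap('scene','s3');P=cloud(im)
reg=np.zeros(im['depth'].shape,'uint8');cv2.fillPoly(reg,[np.array([[205,185],[280,195],[262,235],[185,222]])],1)
p=P[reg>0];A=np.c_[p[:,:2],np.ones(len(p))];w=np.linalg.lstsq(A,p[:,2],rcond=None)[0];print('slopes',rd(w),'z',np.median(p[:,2]),np.std(A@w-p[:,2]),state()['time'],state()['ee_pos'])
```

```text
scene 50 [0.5461, 0.1014, 0.0912] [0.0853, 0.0957]
side 109 [0.5438, 0.1064, 0.0936] [0.0887, 0.0985]
slopes [0.4323, 0.0231, -0.0486] z 0.23019752648762368 0.0281284902365944 24.275 [ 0.3924007  -0.07404467  0.43752926]
```

View pics/s3.png

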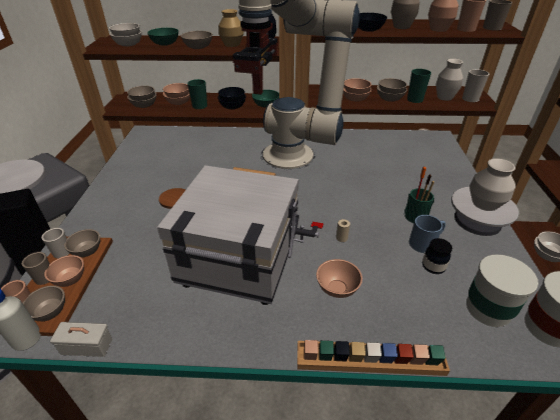

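The lid looks shut, with corners near (212,170) and (298,180), and the pad is down at (317,226). My fit polygon took in background, so I refit inside the lid top.

Run:
```python
from g import *
im=dict(np.load('pics/s3.npz'));P=cloud(im)
reg=np.zeros(im['depth'].shape,'uint8');cv2.fillPoly(reg,[np.array([[217,177],[288,186],[270,212],[200,205]])],1)
p=P[(reg>0)&(im['depth']>0)];A=np.c_[p[:,:2],np.ones(len(p))];w=np.linalg.lstsq(A,p[:,2],rcond=None)[0]
ok=abs(A@w-p[:,2]).max()<.02;th=-(w[:2]@ex[:2]);z=np.median(p[:,2]);print(rd(w),th,z,ok)
if abs(th)<.02 and abs(z-.2315)<.004: print(job_done())
```

```text
[0.0027, -0.0006, 0.2283] -0.002816768563518598 0.22997356434478514 True
the job is handed in; nothing more can be done
None
```

The pawl is thrown off and staying off, the lid is fully shut (measured angle about 0 rad), the hand is clear, the bystanders look unmoved in the last picture, and the job was handed in at about 24 s.

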